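# Switch on the filling bench in order

## Task

Switch on the bench's wireless switch boxes in the right order: the dust extractor (blue button), then the parts feeder (yellow button), then the lamp of the press (green button). Push each button fully in from above, lightly, with the fingertips; it stays in by itself. Pick nothing up, do not shift the boxes, and leave everything else on the table where it lies.

Things in the scene. Friction and masses are not known exactly. Their poses are not given: they have to be found in the camera images.
- box_blue: squat grey switch box that carries the blue button: 84 x 84 mm, 50 mm tall to its metal face, about 0.9 kg, standing loose on the table on four rubber feet (upright). Origin: centre of its underside; z up
- blue_top (a point): centre of the flat top of the blue mushroom button, a round cap 36 mm in diameter and 10 mm thick in the middle of its box; moves with the button. It is 83 mm above the table when the button is out and 71 mm when it has been pushed fully in and let go. The cap sits on a rubber cushion (about 3 N per mm, at most 6 mm): it gives about 1 mm before the button starts to move, and a few mm more once the button is at its stop
- btn_blue (a joint): how far the blue button is in, straight down, in m: 0 out, 0.012 fully in at its stop. It needs about 3 N to move, has no spring, and stays where it is left
- box_yellow: squat grey switch box that carries the yellow button: 84 x 84 mm, 50 mm tall to its metal face, about 0.9 kg, standing loose on the table on four rubber feet (upright). Origin: centre of its underside; z up
- yellow_top (a point): centre of the flat top of the yellow mushroom button, a round cap 36 mm in diameter and 10 mm thick in the middle of its box; moves with the button. It is 83 mm above the table when the button is out and 71 mm when it has been pushed fully in and let go. The cap sits on a rubber cushion (about 3 N per mm, at most 6 mm): it gives about 1 mm before the button starts to move, and a few mm more once the button is at its stop
- btn_yellow (a joint): how far the yellow button is in, straight down, in m: 0 out, 0.012 fully in at its stop. It needs about 3 N to move, has no spring, and stays where it is left
- box_green: squat grey switch box that carries the green button: 84 x 84 mm, 50 mm tall to its metal face, about 0.9 kg, standing loose on the table on four rubber feet (upright). Origin: centre of its underside; z up
- green_top (a point): centre of the flat top of the green mushroom button, a round cap 36 mm in diameter and 10 mm thick in the middle of its box; moves with the button. It is 83 mm above the table when the button is out and 71 mm when it has been pushed fully in and let go. The cap sits on a rubber cushion (about 3 N per mm, at most 6 mm): it gives about 1 mm before the button starts to move, and a few mm more once the button is at its stop
- btn_green (a joint): how far the green button is in, straight down, in m: 0 out, 0.012 fully in at its stop. It needs about 3 N to move, has no spring, and stays where it is left
- knob_t3: loose clamp knob, black with a red top, 44 mm across, 30 mm tall; a bystander, not a switch. Origin: centre of its underside
- star_knob_1: loose black star knob, 40 mm across, with a steel stud pointing up, 46 mm tall; a bystander. Origin: centre of its underside
- shaft_collar: loose steel clamp collar (ring), 30 mm across, 12 mm tall; a bystander. Origin: centre of its underside
- rubber_foot_1: loose dark rubber foot, 29 mm across, 16 mm tall; a bystander. Origin: centre of its underside
- tape_elec: loose roll of black tape lying flat, 58 mm across, 19 mm tall; a bystander. Origin: centre of its underside

How it is judged:
On the way, in this order (a step that is already met when the one before it is completed fails the run):
1. the blue button is in (value of joint btn_blue above 0.009 m), for 0.1 s.
2. the yellow button is in (value of joint btn_yellow above 0.009 m), for 0.1 s.
3. the green button is in (value of joint btn_green above 0.009 m), for 0.1 s.
At the end, for the whole second after the job is handed in: All three buttons are in (at least 9 of their 12 mm), the three boxes stand upright and still within 15 mm of where they stood, and no bystander has moved by more than 15 mm (value of joint each of btn_blue, btn_yellow, btn_green above 0.009 m and not (distance of box_blue from where it was at the start of the episode above 0.015 m) and not (distance of box_yellow from where it was at the start of the episode above 0.015 m) and not (distance of box_green from where it was at the start of the episode above 0.015 m) and angle between each of box_blue, box_yellow, box_green's own z axis and vertical below 0.1 rad and linear speed of each of box_blue, box_yellow, box_green below 0.02 m/s and distance of each of knob_t3, star_knob_1, shaft_collar, rubber_foot_1, tape_elec from where it was at the start of the episode below 0.015 m); the robot touches nothing.
It fails at once if the yellow button goes in before the blue one is in, or the green before the yellow ((value of joint btn_yellow above 0.004 m and not (value of joint btn_blue above 0.009 m)) or (value of joint btn_green above 0.004 m and not (value of joint btn_yellow above 0.009 m))).
It fails at once if a button or its box is pushed with more than 20 N (contact force between any of box_blue, box_yellow, box_green and the fingers above 20 N).
It fails at once if a button or its box is pushed with anything but the fingers (contact force between any of box_blue, box_yellow, box_green and the arm above 2 N).
It fails at once if a switch box is shifted or lifted by more than 15 mm, or tipped (distance of any of box_blue, box_yellow, box_green from where it was at the start of the episode above 0.015 m or angle between any of box_blue, box_yellow, box_green's own z axis and vertical above 0.15 rad).
It fails at once if a bystander is moved by more than 15 mm (distance of any of knob_t3, star_knob_1, shaft_collar, rubber_foot_1, tape_elec from where it was at the start of the episode above 0.015 m).
It also fails if it takes over 45 s, if anything falls off the work surface, if the arm or the gripper's body presses on something with over 40 N, if the wrist force passes 120 N, or if a joint passes its speed limit or range.

## Robot

A 6-joint arm with a two-finger parallel gripper is mounted at the origin on a cart in front of the work surface, level with it; the furniture and walls round the work are solid. World frame = base frame: x ahead of the robot, y to its left, z up, the work surface at z = 0. Lengths are in m, angles in rad, forces in N, time in s.
With the tool pointing down it reaches from about 0.35 to 0.975 m from the base axis. Payload 4.9 kg.
Tool frame: the origin (TCP) lies on the front face of the gripper's body, between the roots of the fingers; the fingertips stand 73 mm ahead of it and the grasp point (between the pads) lies robot.grasp_offset ahead of it (robot.grasp_offset is the distance from the TCP to the grasp point, in m); y points along the fingers, z is the direction in which the jaws open and shut, and the axes are right-handed (so a half turn about y gives the same grasp; the last joint's range is limited). The gripper opens to 85 mm and grips with 20 to 120 N. Pads are 22 mm wide; open, the fingers measure 114 mm over their backs; the gripper's body (76 mm by 85 mm) begins 54 mm behind the grasp point. The pads swing forward as they close: fully open they stand 13 mm farther back than shut.
Start: joints at [1.132, 0.053, 1.613, -0, 1.476, -0.119], TCP at [0.196, 0.593, 0.304] pointing down, gripper open.
Joint ranges: [-3.01, 3.01], [-1.01, 2.22], [0.06, 2.58], [-1.02, 4.17], [0.09, 2.62], [-3.14, 3.14]. Speed limits (rad/s): [2.57, 2.57, 3.14, 3.14, 3.14, 3.14].

## Interface

Orientations are given as [roll, pitch, yaw] about the fixed x, y, z axes, in that order (R = Rz(yaw) Ry(pitch) Rx(roll)).
In Python, from rig import robot gives the robot as it stands. The module is installed in compiled form; this text tells all that it offers.
- The arm moves only by the tool move_arm, never from a script. Its argument "series" is a list of rows, each a list of 2 entries, a list of its own where there are three numbers: the shift along the tool's x, y, z in mm, then the turn, a rotation vector about the tool's x, y, z in degrees. A call has 1 to 20 rows; each row shifts and turns the commanded pose from where the row before left it, along the tool's axes as they then stand; what a row does not reach is not made up. A row lasts 1/12 s, in which the tool goes at most 41.7 mm and 7.16 degrees, less where a joint would pass 70% of its speed; a pose out of reach is approached as far as the arm can. A call with a gripper value outside its range is refused whole. "fingers" is the finger opening in mm, from 0 to 85.4, set as the call begins (left out, the last holds). The fingers move at their own pace and stop on an object; "newtons" is the grip in N (left out, the last holds). Time passes only in rows, so rows that do not move let the fingers close. It gives the time, the measured TCP pose, the force and the opening at its end, in the units of the state.
- robot.read_state(): the state, without advancing time (a new reading comes with each control period).
- robot.snapshot(name): name is "scene" or "top"; returns the picture (480x640x3 uint8, red, green, blue); there is no depth.
- robot.get_calibration(name): a dict with "camera_matrix" (3x3 intrinsics, pixels), "R" (3x3) and "t" (3): a world point X has camera coordinates R X + t. Camera axes: x right, y down, z forward; pixel columns grow to the right and rows downward; lengths in m; the calibration is good to about 2 mm. A picture is of the moment at which its call begins. get_calibration takes no time and is no camera call.
- robot.job_done(): hands the job in, once; it reports no verdict.
Trained networks look in the newest picture that a camera, given by its name, has taken for a name from the list of things; names that differ only in an ending like _2 or _b are one class to them, and where a whole thing is asked for, a point or a joint stands for the part that bears it (a point fixed in the world has none). Each returns a list of dicts, best first, with "score" (0 to 1); they miss things now and then, are a little off and sometimes report something else, mostly with a low value. They report only what shows in the picture. A call takes as long as a camera call.
- robot.trace(camera, label): "pixels" (480x640 bool, what is visible of it) and "pixel" ([column, row] in pixels, amid what is visible of it).
The state is a dict: "time_s": time; "joint_positions": joint angles; "joint_velocities": joint speeds; "effort": joint torques, N m; "eef_pos": TCP position; "tool_rot": TCP orientation; "ft_force": force on the tool from outside, world axes, zero at the start; "ft_torque": the same for the moment, N m; "grip_width": opening from 0.0 (shut) to 1.0 (fully open).
Only numpy, scipy, OpenCV 4.12 (cv2) and the standard library are available. Lean on these libraries where they do the work, as an engineer would, in place of code of your own. Each camera call takes 0.05 s, during which the arm holds its last target.

## Working session

There is one attempt and no reset: what is moved stays moved. The work goes in short steps, Python scripts to look and compute and a tool call to move; the robot and the scene stay as the last step left them, time stands still between calls to the robot, and variables do not carry over. Pictures are saved under pics/ and viewed, and the job is handed in when it is done.

Besides the shell and the picture viewer there is one more tool, called after "Request:" by a JSON object that holds its "api" and its "payload". move_arm: Moves the arm, as the interface text tells. Its arguments: {"type":"object","properties":{"series":{"type":"array"},"fingers":{"type":"number"},"newtons":{"type":"number"}},"required":["series"]}

```bash
mkdir -p pics; python3 - <<'E'
from rig import robot
import cv2,numpy as np
for n in("scene","top"):
    p=robot.snapshot(n); cv2.imwrite(f"pics/{n}0.png",p[:,:,::-1])
    c=robot.get_calibration(n); print(n,c)
    for l in("blue_top","yellow_top","green_top","box_blue","box_yellow","box_green"):
        print(l,[(round(d['score'],2),np.round(d['pixel'],1),int(d['pixels'].sum())) for d in robot.trace(n,l)][:3])
print(robot.read_state(),robot.grasp_offset)
E
```

```text
scene {'camera_matrix': array([[603.05096624,   0.        , 327.659969  ],
       [  0.        , 603.05096624, 226.79705791],
       [  0.        ,   0.        ,   1.        ]]), 'R': array([[ 0.7236904 , -0.68999302, -0.01348449],
       [-0.54123079, -0.55532331, -0.63141528],
       [ 0.42818389,  0.4642474 , -0.77532761]]), 't': array([-0.32521478,  0.39194691,  1.01227609])}
blue_top [(0.46, array([354.7, 253.2]), 208)]
yellow_top [(0.63, array([266. , 181.5]), 159)]
green_top [(0.58, array([436., 358.]), 317)]
box_blue []
box_yellow [(0.75, array([270.6, 203.7]), 1529)]
box_green []
top {'camera_matrix': array([[598.50570542,   0.        , 312.59484897],
       [  0.        , 598.50570542, 248.43061716],
       [  0.        ,   0.        ,   1.        ]]), 'R': array([[ 6.59428655e-04, -9.99850529e-01,  1.72766891e-02],
       [-9.90177257e-01, -3.06841571e-03, -1.39784064e-01],
       [ 1.39816182e-01, -1.70148070e-02, -9.90031278e-01]]), 't': array([0.07100956, 0.55148508, 1.38468466])}
blue_top [(0.54, array([339.6, 257.8]), 182)]
yellow_top [(0.67, array([231.3, 255.2]), 15
[... 210 characters left out ...]
4, 282.3]), 1315)]
{'time_s': 0.7, 'joint_positions': array([ 1.13198513e+00,  5.27003379e-02,  1.61285020e+00,  7.72728815e-06,
        1.47597949e+00, -1.18994554e-01]), 'joint_velocities': array([-0.00089954,  0.00018157,  0.00038156, -0.0003501 ,  0.00108634,
        0.00370826]), 'effort': array([ 6.74150033e-05, -3.93584991e+01, -3.70355380e+01, -2.23508086e-04,
        7.78501180e-04, -4.31768541e-06]), 'eef_pos': array([0.19649187, 0.5933135 , 0.30393315]), 'tool_rot': array([-1.57073323e+00,  2.03456232e-07, -3.19817373e-01]), 'ft_force': array([-0.33906516,  0.16679683, -0.12133516]), 'ft_torque': array([0.01316482, 0.0175186 , 0.02462665]), 'grip_width': 0.9999390181416898} 0.0539
```

View pics/scene0.png

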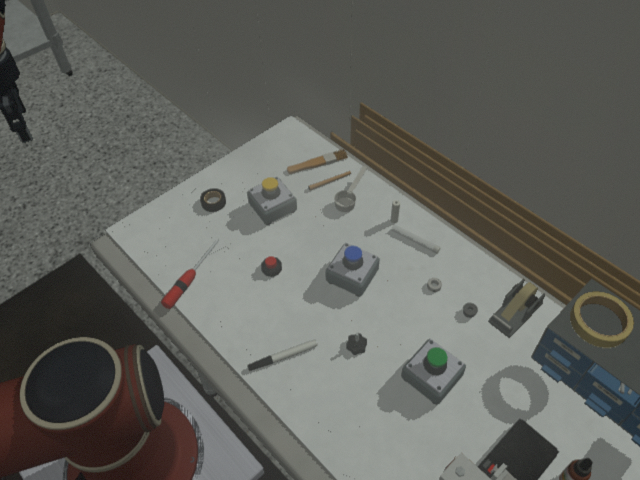

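View pics/top0.png

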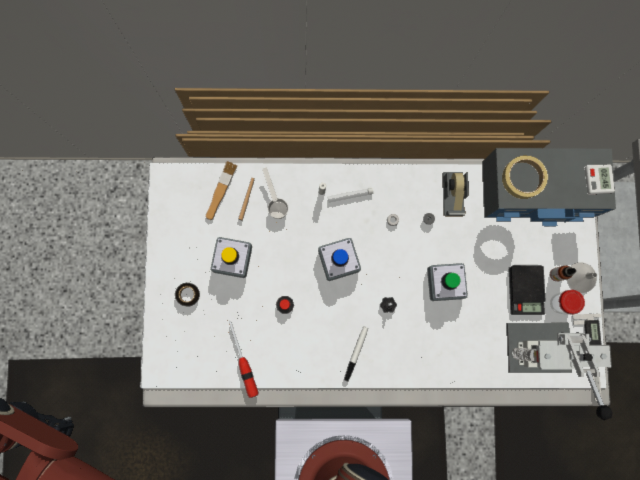

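```bash
cat > h.py <<'E'
from rig import robot
import cv2,numpy as np
def plane(n,px,z):
    c=robot.get_calibration(n);K,R,t=c['camera_matrix'],c['R'],c['t']
    d=R.T@np.linalg.inv(K)@np.array([px[0],px[1],1.]);o=-R.T@t
    return o+d*(z-o[2])/d[2]
def tri(p1,p2):
    P=[]
    for n in("scene","top"):
        c=robot.get_calibration(n);P.append(c['camera_matrix']@np.c_[c['R'],c['t']])
    X=cv2.triangulatePoints(P[0],P[1],np.float64(p1).reshape(2,1),np.float64(p2).reshape(2,1));return (X[:3]/X[3]).ravel()
E
python3 - <<'E'
from h import *
D={'blue':((354.7,253.2),(339.6,257.8)),'yellow':((266,181.5),(231.3,255.2)),'green':((436,358),(450.7,280.4))}
for k,(a,b) in D.items(): print(k,plane("scene",a,.081).round(4),plane("top",b,.081).round(4),tri(a,b).round(4))
E
```

```text
blue [0.5289 0.0053 0.081 ] [0.5237 0.0106 0.081 ] [0.527  0.0083 0.0787]
yellow [0.5287 0.2747 0.081 ] [0.529  0.2594 0.081 ] [0.5233 0.2596 0.0976]
green [ 0.4698 -0.2496  0.081 ] [ 0.4721 -0.2445  0.081 ] [ 0.4734 -0.2471  0.0723]
```

The scene shows the yellow cap near (270,186), blue at (353,255) and green at (437,356). In the top view they are at (230,255), (340,257) and (452,281). The traced yellow pixel in the scene view is a few pixels off, so I'll refine all three by colour.

```bash
python3 - <<'E'
from h import *
A={'blue':((353,255),(340,257)),'yellow':((270,186),(230,255)),'green':((437,356),(452,281))}
H={'blue':(110,130),'yellow':(20,32),'green':(50,85)}
for k in A:
    r=[]
    for n,c in zip(("scene","top"),A[k]):
        im=cv2.imread(f"pics/{n}0.png");hsv=cv2.cvtColor(im,cv2.COLOR_BGR2HSV)
        m=cv2.inRange(hsv,(H[k][0],120,60),(H[k][1],255,255))
        q=np.zeros_like(m);x,y=c;q[y-16:y+17,x-16:x+17]=m[y-16:y+17,x-16:x+17]
        ys,xs=np.nonzero(q);v=hsv[...,2][q>0]
        hi=v>np.median(v)*.9
        px=(xs.mean(),ys.mean());ph=(xs[hi].mean(),ys[hi].mean())
        print(k,n,len(xs),np.round(px,1),'box',xs.min(),xs.max(),ys.min(),ys.max(),'bright',hi.sum(),np.round(ph,1),plane(n,px,.079).round(4),plane(n,ph,.083).round(4)); r.append(px)
    print('  tri',tri(*r).round(4))
a=cv2.imread("pics/scene0.png");b=cv2.imread("pics/top0.png")
R=lambda i,c:cv2.resize(i[c[1]-28:c[1]+28,c[0]-28:c[0]+28],(260,260),interpolation=0)
cv2.imwrite("pics/crops.png",np.vstack([np.hstack([R(a,A[k][0]) for k in A]),np.hstack([R(b,A[k][1]) for k in A])]))
# bystanders
for px in((286,304),(388,304),(392,220),(428,218),(187,294),(278,208),(322,189)):print(px,plane("top",px,.02).round(3))
E
```

```text
blue scene 81 [354.1 253.3] box 346 360 247 258 bright 81 [354.1 253.3] [0.5289 0.007  0.079 ] [0.5268 0.0049 0.083 ]
blue top 28 [340.5 255.1] box 333 347 249 264 bright 14 [343.  251.2] [0.5303 0.0084 0.079 ] [0.5388 0.0028 0.083 ]
  tri [0.5306 0.0083 0.0762]
yellow scene 113 [269.5 182.9] box 263 276 178 188 bright 113 [269.5 182.9] [0.5325 0.2677 0.079 ] [0.5303 0.2646 0.083 ]
yellow top 201 [228.8 254.6] box 221 237 247 262 bright 162 [228.4 253.9] [0.5306 0.2654 0.079 ] [0.5318 0.266  0.083 ]
  tri [0.5303 0.2649 0.0827]
green scene 228 [437.  356.4] box 428 446 349 364 bright 228 [437.  356.4] [ 0.4743 -0.2485  0.079 ] [ 0.4724 -0.2494  0.083 ]
green top 183 [451.9 279.9] box 445 459 273 287 bright 155 [452.7 279.6] [ 0.4734 -0.2479  0.079 ] [ 0.4738 -0.2486  0.083 ]
  tri [ 0.4738 -0.2482  0.0791]
(286, 304) [0.42  0.135 0.02 ]
(388, 304) [ 0.421 -0.108  0.02 ]
(392, 220) [ 0.624 -0.121  0.02 ]
(428, 218) [ 0.63  -0.209  0.02 ]
(187, 294) [0.444 0.37  0.02 ]
(278, 208) [0.653 0.156 0.02 ]
(322, 189) [0.701 0.049 0.02 ]
```

View pics/crops.png

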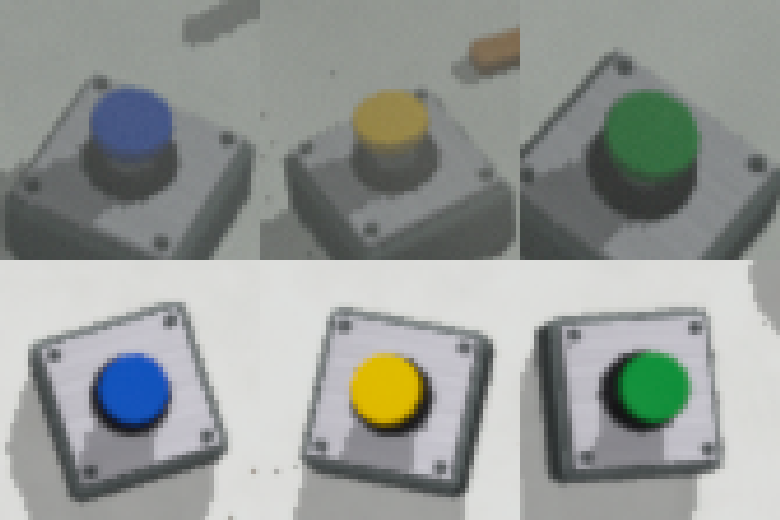

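Colour segmentation and both views put the buttons at blue (0.527, 0.008), yellow (0.530, 0.265) and green (0.473, -0.249), with heights near 0.08 as they should be. I'll shut the fingers and go above blue.

Request:
{"api": "move_arm", "payload": {"series": [[[10,0,-9],[0,0,0]],[[10,0,-9],[0,0,0]],[[20,0,-18],[0,0,0]],[[20,0,-18],[0,0,0]],[[26,0,-24],[0,0,0]],[[26,0,-24],[0,0,0]],[[26,0,-24],[0,0,0]],[[26,0,-24],[0,0,0]],[[26,0,-24],[0,0,0]],[[26,0,-24],[0,0,0]],[[26,0,-23],[0,0,0]],[[26,0,-23],[0,0,0]],[[26,0,-23],[0,0,0]],[[26,0,-23],[0,0,0]],[[26,0,-23],[0,0,0]],[[26,0,-23],[0,0,0]],[[26,0,-23],[0,0,0]],[[26,0,-23],[0,0,0]],[[20,0,-18],[0,0,0]],[[10,0,-9],[0,0,0]]], "fingers": 0, "newtons": 20}}

```text
time_s: 2.37
eef_pos: [0.4993, 0.0589, 0.3039]
tool_rot: [-1.572, -0.001, -0.324]
ft_force: [0.3, 0.2, 0.9]
grip_width: -0.001
```

Request:
{"api": "move_arm", "payload": {"series": [[[15,8,-14],[0,0,0]],[[17,20,-16],[0,0,0]],[[10,25,-9],[0,0,0]],[[0,25,0],[0,0,0]],[[0,20,0],[0,0,0]],[[0,8,0],[0,0,0]],[[0,4,0],[0,0,0]],[[0,0,0],[0,0,0]],[[0,0,0],[0,0,0]]]}}

```text
time_s: 3.12
eef_pos: [0.527, 0.0122, 0.1953]
tool_rot: [-1.57, -0.002, -0.319]
ft_force: [-0.0, 0.2, -0.3]
grip_width: -0.002
```

```bash
python3 - <<'E'
from h import *
s=robot.read_state();print(s['time_s'],s['eef_pos'],s['tool_rot'],s['ft_force'])
o=[]
for n,c in(("scene",(353,235)),("top",(340,257))):
    p=robot.snapshot(n)[:,:,::-1]; o.append(cv2.resize(p[c[1]-50:c[1]+50,c[0]-50:c[0]+50],(400,400),interpolation=0))
cv2.imwrite("pics/b1.png",np.hstack(o))
E
```

```text
3.1167 [0.52701201 0.01218125 0.1953229 ] [-1.57033958 -0.00208222 -0.31942893] [-0.03290219  0.17314785 -0.27355565]
```

View pics/b1.png

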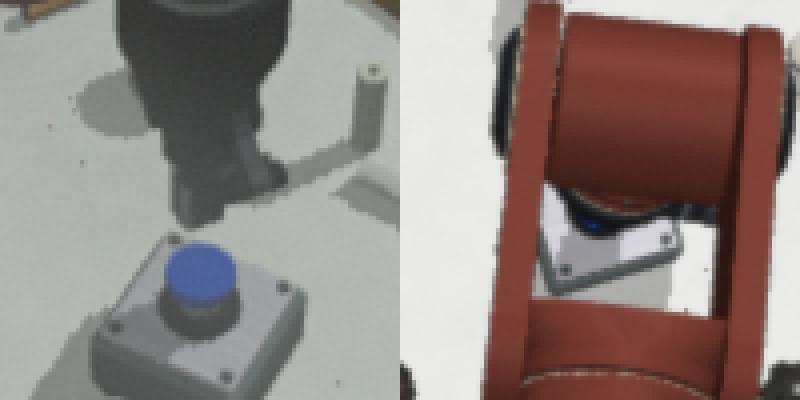

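```bash
python3 - <<'E'
from h import *
from scipy.spatial.transform import Rotation as Ro
p=robot.snapshot("scene")[:,:,::-1].copy();x0,y0=303,165
cr=cv2.resize(p[y0:y0+110,x0-10:x0+100],(660,660),interpolation=cv2.INTER_CUBIC)
cr=cv2.convertScaleAbs(cr,alpha=2.2,beta=0)
s=robot.read_state();Rt=Ro.from_euler('xyz',s['tool_rot']).as_matrix();c=robot.get_calibration("scene")
for v in([0,0,0],[0,54,0],[0,73,0],[11,73,0],[-11,73,0],[0,73,15],[0,73,-15]):
    X=s['eef_pos']+Rt@np.array(v)/1000
    q=c['camera_matrix']@(c['R']@X+c['t']);q=q[:2]/q[2];print(v,X.round(4),q.round(1))
    cv2.circle(cr,(int((q[0]-x0+10)*6),int((q[1]-y0)*6)),4,(0,0,255) if v[2]==0 else (0,255,255),-1)
cv2.imwrite("pics/b2.png",cr[:600])
E
```

```text
[0, 0, 0] [0.5273 0.0122 0.1957] [352.7 213.7]
[0, 54, 0] [0.5275 0.0122 0.1417] [352.2 232.2]
[0, 73, 0] [0.5275 0.0121 0.1227] [352.1 238.5]
[11, 73, 0] [0.538  0.0087 0.1227] [357.2 236.5]
[-11, 73, 0] [0.5171 0.0156 0.1227] [346.9 240.5]
[0, 73, 15] [0.5322 0.0264 0.1227] [348.6 232.9]
[0, 73, -15] [ 0.5228 -0.0021  0.1227] [355.7 244.1]
```

View pics/b2.png

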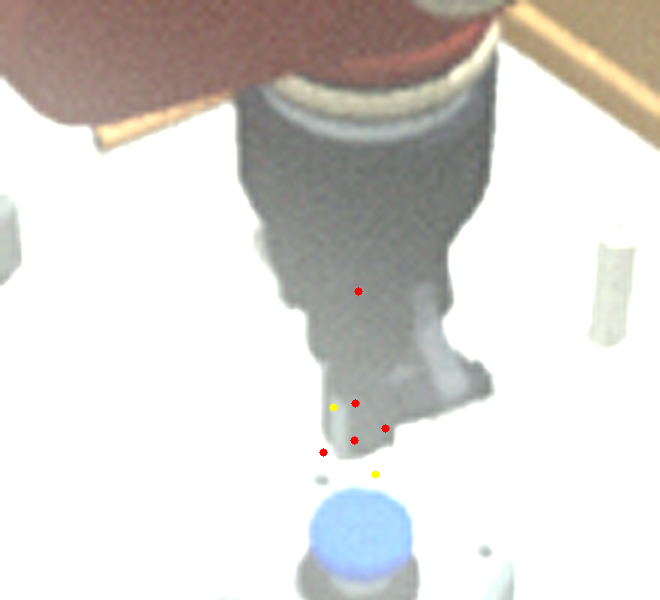

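The tip projects about where expected, with the cap just ahead of it. I'll centre it and descend close.

Request:
{"api": "move_arm", "payload": {"series": [[[1,5,-2],[0,0,0]],[[0,10,-2],[0,0,0]],[[0,10,0],[0,0,0]],[[0,5,0],[0,0,0]],[[0,0,0],[0,0,0]],[[0,0,0],[0,0,0]],[[0,0,0],[0,0,0]]]}}

```text
time_s: 3.85
eef_pos: [0.5263, 0.008, 0.1639]
tool_rot: [-1.571, 0.0, -0.32]
ft_force: [0.5, -0.3, -0.0]
grip_width: -0.002
```

Request:
{"api": "move_arm", "payload": {"series": [[[0,2,0],[0,0,0]],[[0,2,0],[0,0,0]],[[0,2,0],[0,0,0]],[[0,2,0],[0,0,0]],[[0,2,0],[0,0,0]],[[0,0,0],[0,0,0]],[[0,0,0],[0,0,0]]]}}

```text
time_s: 4.43
eef_pos: [0.5262, 0.008, 0.154]
tool_rot: [-1.571, 0.0, -0.32]
ft_force: [-0.2, 0.2, 1.4]
grip_width: 0.001
```

Request:
{"api": "move_arm", "payload": {"series": [[[0,2,0],[0,0,0]],[[0,2,0],[0,0,0]],[[0,2,0],[0,0,0]],[[0,2,0],[0,0,0]],[[0,0,0],[0,0,0]],[[0,0,0],[0,0,0]]]}}

```text
time_s: 4.93
eef_pos: [0.5263, 0.008, 0.1459]
tool_rot: [-1.571, -0.0, -0.32]
ft_force: [-0.5, -0.1, 1.4]
grip_width: 0.0
```

Request:
{"api": "move_arm", "payload": {"series": [[[0,1,0],[0,0,0]],[[0,1,0],[0,0,0]],[[0,1,0],[0,0,0]],[[0,0,0],[0,0,0]]]}}

```text
time_s: 5.27
eef_pos: [0.5263, 0.008, 0.1428]
tool_rot: [-1.571, -0.0, -0.32]
ft_force: [0.4, -0.2, 2.7]
grip_width: 0.001
```

Request:
{"api": "move_arm", "payload": {"series": [[[0,1,0],[0,0,0]],[[0,1,0],[0,0,0]],[[0,0,0],[0,0,0]]]}}

```text
time_s: 5.52
eef_pos: [0.5264, 0.008, 0.1414]
tool_rot: [-1.571, -0.0, -0.32]
ft_force: [-1.9, -0.0, 6.0]
grip_width: -0.006
```

Request:
{"api": "move_arm", "payload": {"series": [[[0,1,0],[0,0,0]],[[0,0,0],[0,0,0]],[[0,0,0],[0,0,0]]]}}

```text
time_s: 5.77
eef_pos: [0.5264, 0.0079, 0.1409]
tool_rot: [-1.571, -0.0, -0.32]
ft_force: [-2.2, 0.2, 8.1]
grip_width: 0.001
```

8 N with a steep rise means the blue button is at its stop. I'll lift and take a look on the way to yellow.

Request:
{"api": "move_arm", "payload": {"series": [[[0,-8,0],[0,0,0]],[[0,-22,0],[0,0,0]],[[0,-22,0],[0,0,0]],[[0,-8,0],[0,0,0]],[[-3,0,10],[0,0,0]],[[-6,0,20],[0,0,0]],[[-9,0,28],[0,0,0]],[[-9,0,28],[0,0,0]],[[-9,0,28],[0,0,0]],[[-9,0,28],[0,0,0]],[[-9,0,28],[0,0,0]],[[-9,0,28],[0,0,0]],[[-7,0,23],[0,0,0]],[[-5,0,16],[0,0,0]],[[-2,0,8],[0,0,0]],[[0,0,0],[0,0,0]],[[0,0,0],[0,0,0]],[[0,0,0],[0,0,0]]]}}

```text
time_s: 7.27
eef_pos: [0.5298, 0.264, 0.1992]
tool_rot: [-1.572, 0.001, -0.32]
ft_force: [-0.6, 0.2, -0.6]
grip_width: 0.002
```

```bash
python3 - <<'E'
from h import *
from scipy.spatial.transform import Rotation as Ro
s=robot.read_state();print(s['eef_pos'],s['ft_force'])
p=robot.snapshot("scene")[:,:,::-1].copy();t=robot.snapshot("top")[:,:,::-1].copy()
cv2.imwrite("pics/s3.png",p)
a=cv2.resize(p[130:300,210:410],(800,680)[0:2],interpolation=cv2.INTER_CUBIC)[:,:]
cv2.imwrite("pics/y1.png",cv2.resize(cv2.convertScaleAbs(p[150:290,225:405],alpha=1.8),(760,590)))
cv2.imwrite("pics/t3.png",t)
hsv=cv2.cvtColor(p,cv2.COLOR_BGR2HSV);m=cv2.inRange(hsv,(110,120,60),(130,255,255))
q=np.zeros_like(m);q[238:275,335:372]=m[238:275,335:372];ys,xs=np.nonzero(q);print(xs.mean(),ys.mean(),len(xs))
c=robot.get_calibration("scene")
for z in(.083,.071):
    X=np.array([.5265,.008,z]);u=c['camera_matrix']@(c['R']@X+c['t']);print(z,u[:2]/u[2])
E
```

```text
[0.52982443 0.26395586 0.19915277] [-0.61253139  0.20301994 -0.59739492]
353.71794871794873 257.03846153846155 78
0.083 [352.85071956 252.48466214]
0.071 [352.73541847 256.13468081]
```

View pics/y1.png

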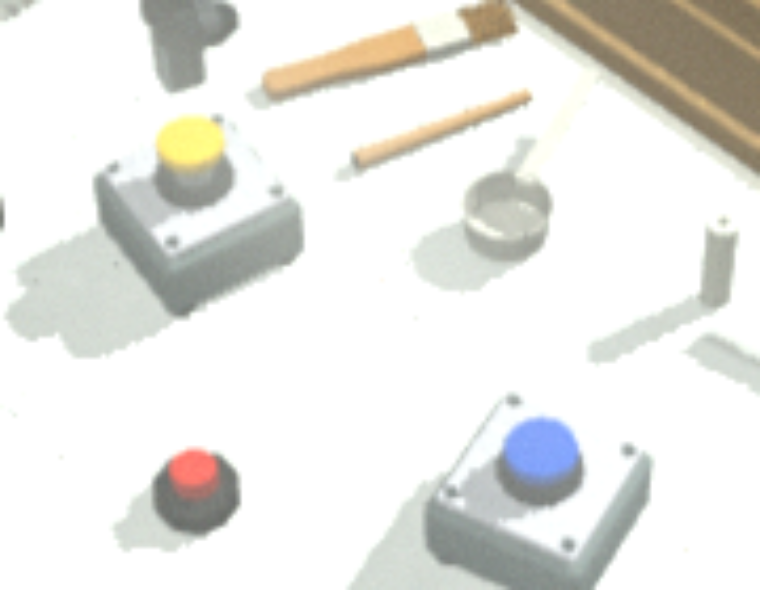

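View pics/t3.png

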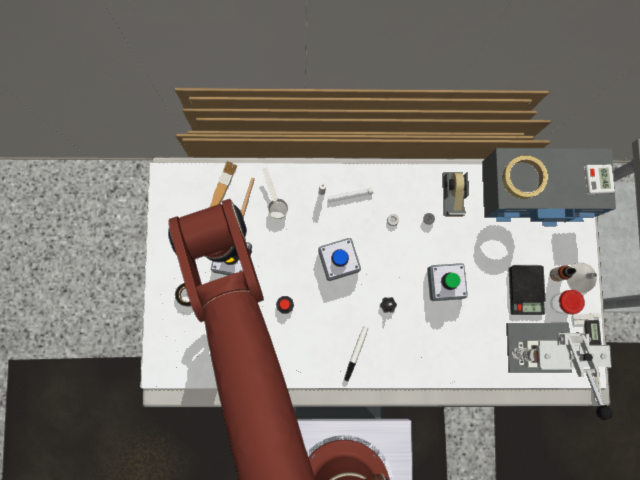

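The image shows the blue cap sunk by 3.7 px, about 12 mm, with its box in place. The tip is above yellow, so I descend.

Request:
{"api": "move_arm", "payload": {"series": [[[0,5,1],[0,0,0]],[[0,10,0],[0,0,0]],[[0,12,0],[0,0,0]],[[0,8,0],[0,0,0]],[[0,4,0],[0,0,0]],[[0,2,0],[0,0,0]],[[0,2,0],[0,0,0]],[[0,2,0],[0,0,0]],[[0,2,0],[0,0,0]],[[0,2,0],[0,0,0]],[[0,2,0],[0,0,0]],[[0,2,0],[0,0,0]],[[0,0,0],[0,0,0]],[[0,0,0],[0,0,0]]]}}

```text
time_s: 8.53
eef_pos: [0.5307, 0.2658, 0.1472]
tool_rot: [-1.57, -0.001, -0.32]
ft_force: [-0.0, -0.4, 2.2]
grip_width: -0.007
```

Request:
{"api": "move_arm", "payload": {"series": [[[0,1,0],[0,0,0]],[[0,1,0],[0,0,0]],[[0,1,0],[0,0,0]],[[0,1,0],[0,0,0]],[[0,1,0],[0,0,0]],[[0,0,0],[0,0,0]],[[0,0,0],[0,0,0]]]}}

```text
time_s: 9.12
eef_pos: [0.5307, 0.2658, 0.1422]
tool_rot: [-1.57, -0.0, -0.32]
ft_force: [0.4, 1.0, 4.4]
grip_width: -0.003
```

Request:
{"api": "move_arm", "payload": {"series": [[[0,1,0],[0,0,0]],[[0,1,0],[0,0,0]],[[0,0,0],[0,0,0]],[[0,0,0],[0,0,0]]]}}

```text
time_s: 9.45
eef_pos: [0.5307, 0.2658, 0.1409]
tool_rot: [-1.57, -0.0, -0.32]
ft_force: [-2.0, -0.5, 8.2]
grip_width: -0.001
```

Same signature as blue, 8.2 N at the same height. I'll lift and travel to green.

Request:
{"api": "move_arm", "payload": {"series": [[[0,-8,0],[0,0,0]],[[0,-22,0],[0,0,0]],[[0,-22,0],[0,0,0]],[[0,-8,0],[0,0,0]],[[2,0,-10],[0,0,0]],[[4,0,-20],[0,0,0]],[[6,0,-30],[0,0,0]],[[7,0,-34],[0,0,0]],[[7,0,-34],[0,0,0]],[[7,0,-34],[0,0,0]],[[7,0,-34],[0,0,0]],[[7,0,-34],[0,0,0]],[[7,0,-34],[0,0,0]],[[7,0,-34],[0,0,0]],[[7,0,-34],[0,0,0]],[[7,0,-34],[0,0,0]],[[7,0,-34],[0,0,0]],[[7,0,-34],[0,0,0]],[[6,0,-30],[0,0,0]],[[5,0,-24],[0,0,0]]]}}

```text
time_s: 11.12
eef_pos: [0.4699, -0.231, 0.1978]
tool_rot: [-1.571, 0.003, -0.322]
ft_force: [0.1, -0.3, -0.4]
grip_width: 0.0
```

Request:
{"api": "move_arm", "payload": {"series": [[[3,0,-13],[0,0,0]],[[3,0,-6],[0,0,0]],[[0,0,0],[0,0,0]],[[0,0,0],[0,0,0]],[[0,0,0],[0,0,0]]]}}

```text
time_s: 11.53
eef_pos: [0.4717, -0.2477, 0.1994]
tool_rot: [-1.57, 0.001, -0.318]
ft_force: [-0.8, -0.0, 0.0]
grip_width: -0.001
```

```bash
python3 - <<'E'
from h import *
s=robot.read_state();print(s['eef_pos'],s['ft_force'])
p=robot.snapshot("scene")[:,:,::-1].copy()
cv2.imwrite("pics/s4.png",cv2.convertScaleAbs(p,alpha=1.6))
hsv=cv2.cvtColor(p,cv2.COLOR_BGR2HSV);m=cv2.inRange(hsv,(20,120,60),(32,255,255))
q=np.zeros_like(m);q[170:205,252:288]=m[170:205,252:288];ys,xs=np.nonzero(q);print(xs.mean(),ys.mean(),len(xs))
E
```

```text
[ 0.47170292 -0.24765864  0.19942144] [-0.80641674 -0.00452251  0.04550889]
nan nan 0<stdin>:6: RuntimeWarning: Mean of empty slice.
  ret = ret.dtype.type(ret / rcount)
```

View pics/s4.png

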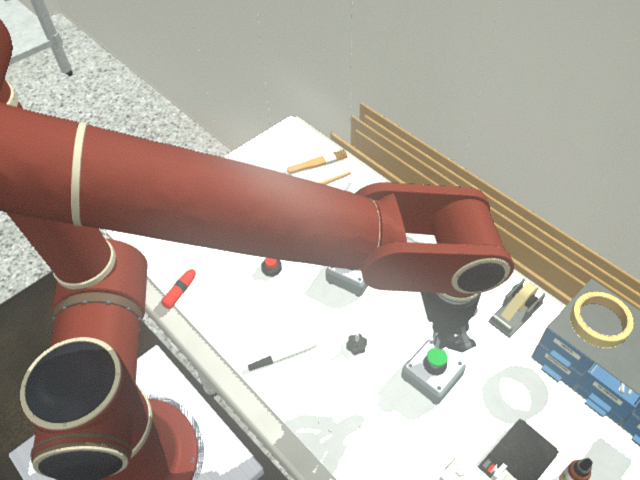

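The arm hides yellow in this view, but its end height and force match blue's. The tip is just behind the green cap at (437,358), about where it should be from this angle. Descending.

Request:
{"api": "move_arm", "payload": {"series": [[[2,5,-1],[0,0,0]],[[0,10,0],[0,0,0]],[[0,12,0],[0,0,0]],[[0,8,0],[0,0,0]],[[0,4,0],[0,0,0]],[[0,2,0],[0,0,0]],[[0,2,0],[0,0,0]],[[0,2,0],[0,0,0]],[[0,2,0],[0,0,0]],[[0,2,0],[0,0,0]],[[0,2,0],[0,0,0]],[[0,2,0],[0,0,0]],[[0,0,0],[0,0,0]],[[0,0,0],[0,0,0]]]}}

```text
time_s: 12.75
eef_pos: [0.4734, -0.2506, 0.147]
tool_rot: [-1.571, -0.001, -0.32]
ft_force: [-1.3, 0.9, 0.8]
grip_width: -0.0
```

Request:
{"api": "move_arm", "payload": {"series": [[[0,1,0],[0,0,0]],[[0,1,0],[0,0,0]],[[0,1,0],[0,0,0]],[[0,1,0],[0,0,0]],[[0,1,0],[0,0,0]],[[0,0,0],[0,0,0]],[[0,0,0],[0,0,0]]]}}

```text
time_s: 13.33
eef_pos: [0.4734, -0.2506, 0.1422]
tool_rot: [-1.571, -0.0, -0.32]
ft_force: [-1.0, 0.3, 4.0]
grip_width: -0.001
```

Request:
{"api": "move_arm", "payload": {"series": [[[0,1,0],[0,0,0]],[[0,1,0],[0,0,0]],[[0,0,0],[0,0,0]],[[0,0,0],[0,0,0]]]}}

```text
time_s: 13.67
eef_pos: [0.4735, -0.2507, 0.1408]
tool_rot: [-1.571, -0.0, -0.32]
ft_force: [-2.3, 1.8, 7.7]
grip_width: 0.004
```

Request:
{"api": "move_arm", "payload": {"series": [[[0,-8,0],[0,0,0]],[[0,-20,0],[0,0,0]],[[0,-30,0],[0,0,0]],[[0,-30,0],[0,0,0]],[[0,-30,0],[0,0,0]],[[0,-20,0],[0,0,0]],[[0,-10,0],[0,0,0]],[[-3,0,10],[0,0,0]],[[-6,0,20],[0,0,0]],[[-10,0,31],[0,0,0]],[[-10,0,31],[0,0,0]],[[-10,0,31],[0,0,0]],[[-10,0,31],[0,0,0]],[[-10,0,31],[0,0,0]],[[-10,0,31],[0,0,0]],[[-10,0,31],[0,0,0]],[[-10,0,31],[0,0,0]],[[-10,0,31],[0,0,0]],[[-10,0,31],[0,0,0]],[[-10,0,31],[0,0,0]]]}}

```text
time_s: 15.33
eef_pos: [0.4752, 0.1412, 0.285]
tool_rot: [-1.572, 0.004, -0.319]
ft_force: [0.5, -0.4, 0.0]
grip_width: 0.001
```

Request:
{"api": "move_arm", "payload": {"series": [[[-10,0,31],[0,0,0]],[[-10,0,31],[0,0,0]],[[-10,0,31],[0,0,0]],[[-10,0,31],[0,0,0]],[[-10,0,31],[0,0,0]],[[-10,0,31],[0,0,0]],[[-10,0,31],[0,0,0]],[[-6,0,20],[0,0,0]],[[-3,0,10],[0,0,0]],[[0,0,0],[0,0,0]],[[0,0,0],[0,0,0]],[[0,0,0],[0,0,0]]]}}

```text
time_s: 16.33
eef_pos: [0.4793, 0.3973, 0.2869]
tool_rot: [-1.573, 0.001, -0.321]
ft_force: [0.2, 0.9, -0.6]
grip_width: -0.002
```

```bash
python3 - <<'E'
from h import *
s=robot.read_state();print(s['time_s'],s['eef_pos'],s['ft_force'])
p=robot.snapshot("scene")[:,:,::-1].copy();cv2.imwrite("pics/s5.png",cv2.convertScaleAbs(p,alpha=1.5))
cv2.imwrite("pics/t5.png",robot.snapshot("top")[:,:,::-1])
old=cv2.imread("pics/scene0.png")
for k,(h,c) in {'blue':((110,130),(353,256)),'yellow':((20,32),(270,185)),'green':((50,85),(437,358))}.items():
  for im in(old,p):
    m=cv2.inRange(cv2.cvtColor(im,cv2.COLOR_BGR2HSV),(h[0],120,60),(h[1],255,255));x,y=c
    ys,xs=np.nonzero(m[y-18:y+19,x-18:x+19]);print(k,len(xs),(xs.mean()+x-18).round(1) if len(xs) else 0,(ys.mean()+y-18).round(1) if len(xs) else 0)
E
```

```text
16.3333 [0.47928849 0.39730081 0.28690932] [ 0.20201448  0.90101043 -0.56329074]
blue 81 354.1 253.3
blue 99 353.5 256.7
yellow 113 269.5 182.9
yellow 120 269.9 186.5
green 228 437.0 356.4
green 231 436.4 359.5
```

View pics/s5.png

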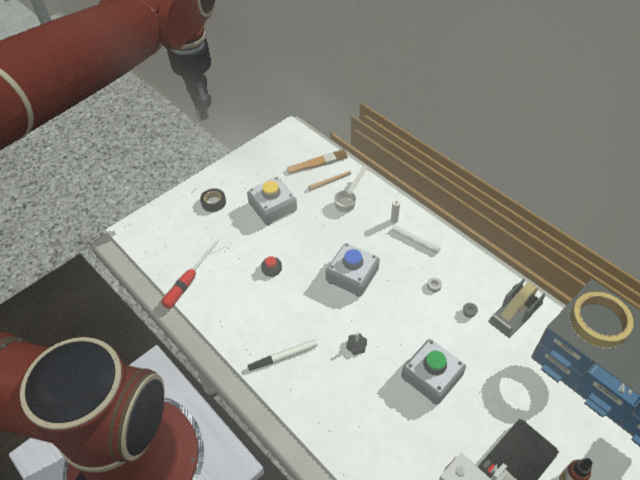

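View pics/t5.png

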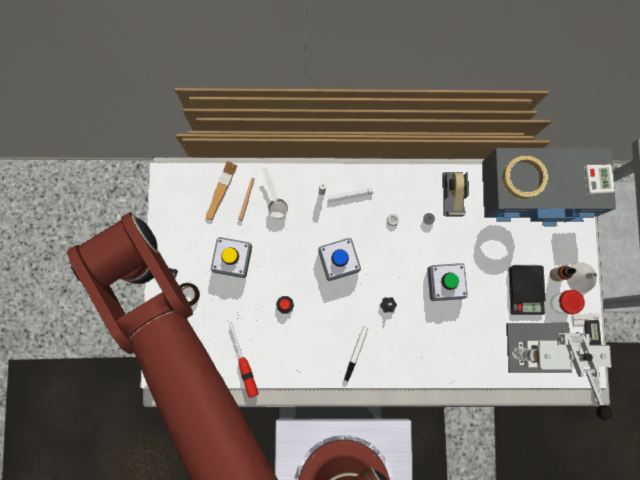

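```bash
python3 - <<'E'
from h import *
c=robot.get_calibration("scene");o=cv2.imread("pics/scene0.png");p=cv2.imread("pics/s5.png")
for x,y in((.5265,.008),(.5305,.2655),(.4735,-.249)):
    a=[]
    for z in(.083,.071):
        u=c['camera_matrix']@(c['R']@np.array([x,y,z])+c['t']);a.append(u[:2]/u[2])
    print((a[1]-a[0]).round(2))
R=lambda i:cv2.resize(i[328:388,407:467],(390,390),interpolation=0)
cv2.imwrite("pics/g.png",np.hstack([R(o),R(p)]))
E
```

```text
[-0.12  3.65]
[0.49 3.81]
[-0.88  3.23]
```

View pics/g.png

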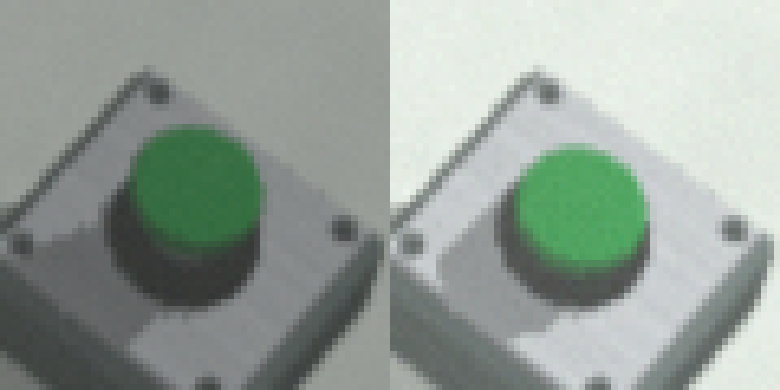

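The green cap has sunk and its box is unmoved. All three pixel shifts (3.4, 3.6, 3.1) match the expected 12 mm drop (3.65, 3.8, 3.2), so I'm handing in.

```bash
python3 -c "
from rig import robot
print(robot.job_done())"
```

```text
the job is handed in; nothing more can be done
None
```

I pushed the blue, yellow and green buttons in, in that order, from above with the shut fingertips. I handed the job in at about 16.5 s; the interface reports no verdict.

- **Force:** each push ended at about 8 N (limit 20 N), at the same tool height within 0.1 mm.
- **Depth:** in the final scene picture the caps had sunk 3.4, 3.6 and 3.1 px for blue, yellow and green. A full 12 mm push should give about 3.65, 3.8 and 3.2 px.
- **Surroundings:** by eye, the boxes and bystanders stand where they did at the start in both camera views; I did not measure their positions again. The arm was lifted clear and touched nothing at hand-in.
- **Checks that failed or disagreed:**
  - The network's first fix on the yellow button in the scene view was a few pixels off, and I corrected it by colour.
  - The arm hid the yellow button before I pressed green, so at that moment I relied on its force and height. The final picture then showed it in.

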